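# Close the tubes of an oil distributor block and stack the empty bin

## Robot

A 6-joint arm with a two-finger parallel gripper is mounted at the origin on a cart in front of the work surface, level with it; the furniture and walls round the work are solid. World frame = base frame: x ahead of the robot, y to its left, z up, the work surface at z = 0. Lengths are in mm, angles in rad, forces in N, time in s.
With the tool pointing down it reaches from about 350 to 875 mm from the base axis. Payload 4.2 kg.
Tool frame: the origin (TCP) lies at the very end of the fingers, on their centre line; the grasp point (between the pads) lies 19 mm behind it; z points along the fingers, y is the line along which they close (so a half turn about z gives the same grasp; the last joint's range is limited). The gripper opens to 85 mm and grips with 20 to 120 N. Pads are 22 mm wide; open, the fingers measure 114 mm over their backs; the gripper's body (76 mm by 85 mm) begins 54 mm behind the grasp point. The pads swing forward as they close: fully open they stand 13 mm farther back than shut.
Start: joints at [1.601, 0.385, 0.008, 0, -1.194, -0.259], TCP at [141.724, 608.698, 231.312] pointing down, gripper open.
Joint ranges: [-3.14, 3.14], [-1.21, 2.06], [-1.07, 1.41], [-3.16, 2.05], [-2.99, -0.16], [-3.1, 3.1]. Speed limits (rad/s): [2.79, 2.79, 3.14, 3.14, 3.14, 3.14].

## Interface

Orientations are given as a unit quaternion [x, y, z, w].
In Python, from bench import read_state, get_image, camera_model, job_done gives the robot as it stands.
- The arm moves only by the shell command python3 -m handwheel 'ROWS'. ROWS is JSON, a list of rows, each a list of 7 numbers: the shift along the tool's x, y, z in m, then the turn, a rotation vector about the tool's x, y, z in rad, then the gripper's target within -1 to 1 (fully open at 1, half-way at 0, shut at -1). In form: [[dx, dy, dz, wx, wy, wz, jaw], ...]. A call has 1 to 10 rows; each row is the pose to reach, as a shift and turn from the pose commanded when the call began, along the tool's axes at that moment; what a row does not reach only later rows make up. A row lasts 1/8 s, in which the tool goes at most 62.5 mm and 10.7 degrees, less where a joint would pass 70% of its speed; a pose out of reach is approached as far as the arm can. A call with a gripper value outside its range is refused whole. The fingers move at their own pace and stop on an object; the grip force is fixed at half the most. Time passes only in rows, so rows that repeat a pose let the fingers close. It gives the time, the measured TCP pose, the force, the opening and the grip force at its end, in the units of the state.
- read_state(): the state, without advancing time (a new reading comes with each control period).
- get_image(name): name is "side" or "top" or "wrist"; returns (picture, depth): 420x560x3 uint8, blue, green, red; 420x560 float32, mm along the optical axis (not along the pixel's ray), 0 where there is no reading.
- camera_model(name): a dict with "K" (3x3 intrinsics, pixels), "rvec" (rotation vector, rad) and "tvec" (3), from world to camera coordinates, as OpenCV has them; the wrist camera has in their place "hand_eye" (4x4, takes a point from camera to tool coordinates, whose origin is the TCP and whose axes are the flange's). Camera axes: x right, y down, z forward; pixel columns grow to the right and rows downward; lengths in mm; the calibration is good to about 2 mm. The wrist camera is an equidistant fisheye: a pixel r from the principal point sees the ray r / f radians off the axis. A picture is of the moment at which its call begins: read the wrist's pose just before it. camera_model takes no time and is no camera call.
- job_done(): hands the job in; it is judged then, once.
The state is a dict: "clock": time; "joints": joint angles; "joint_vel": joint speeds; "joint_efforts": joint torques, N m; "position": TCP position; "ee_rot": TCP orientation; "contact_force": force on the tool from outside, world axes, zero at the start; "wrist_torque": the same for the moment, N m; "gripper_width": finger opening in mm; "grasp_force": force on a finger pad.
Only numpy, scipy, OpenCV 4.12 (cv2) and the standard library are available. Lean on these libraries where they do the work, as an engineer would, in place of code of your own. Each camera call takes 0.05 s, during which the arm holds its last target. There are 200 camera calls.

## Task

Set the carton that stands on the cap bin aside on the bench, clear of the bins and the block, then press every orange cap from that bin fully down on its own tube: the caps look alike but differ inside by a few millimetres, so try them; each goes right down on one tube only, and tubes for which there is no cap stay open. When the bin is empty, turn it half round from the way the bin of valve spools lies and stack it squarely on that bin, so that it stands on the rim lugs and does not nest onto the spools; leave the jar standing where it is.

Things in the scene. Friction and masses are not known exactly. Their poses are not given: they have to be found in the camera images.
- cap_a: loose orange cap, 25 g: skirt 40 mm across, 20 mm high, open below, cavity 16 mm deep; round knob on top, 15 mm across, from 20 to 38 mm above the bottom. Up to four caps, alike outside; each fits another of the four tubes (told only by trying). Start upright in cap_bin, about 46 mm apart along it. Origin: centre of the bottom rim, z up. None if absent.
- cap_b: cap like cap_a. Inside each, a round spigot 11 mm long hangs from the roof; skirt and spigot leave a ring groove for one tube, play 2.6 mm on the diameter. On its own tube a cap goes 16 mm down; on a thicker one the skirt stands on the tube's end (0 mm down); on a thinner one the spigot stops on the end after 5 mm. None if absent.
- cap_c: cap like cap_a and cap_b. None if absent.
- cap_d: cap like cap_a and cap_b. None if absent.
- tube_18: fixed upright steel tube stub, outer diameter 18 mm, wall 4 mm, 45 mm long, open at the top. Origin at the centre of its foot, on the block's top face 38 mm above the bench; z up. The tubes (18, 23, 28, 33 mm) stand in a row 62 mm apart in any order. A cap fully home has its origin 29 mm above this one (16 mm below the tube's end).
- tube_23: fixed upright steel tube stub, outer diameter 23 mm, wall 4 mm, 45 mm long, open at the top. Origin at the centre of its foot, on the block's top face 38 mm above the bench; z up. The tubes (18, 23, 28, 33 mm) stand in a row 62 mm apart in any order. A cap fully home has its origin 29 mm above this one (16 mm below the tube's end).
- tube_28: fixed upright steel tube stub, outer diameter 28 mm, wall 4 mm, 45 mm long, open at the top. Origin at the centre of its foot, on the block's top face 38 mm above the bench; z up. The tubes (18, 23, 28, 33 mm) stand in a row 62 mm apart in any order. A cap fully home has its origin 29 mm above this one (16 mm below the tube's end).
- tube_33: fixed upright steel tube stub, outer diameter 33 mm, wall 4 mm, 45 mm long, open at the top. Origin at the centre of its foot, on the block's top face 38 mm above the bench; z up. The tubes (18, 23, 28, 33 mm) stand in a row 62 mm apart in any order. A cap fully home has its origin 29 mm above this one (16 mm below the tube's end).
- block: fixed aluminium oil distributor block on a steel base plate 80 x 290 mm; the tubes stand along its y axis, 31 and 93 mm either side of its middle, on its top face 38 mm above the bench. Origin at the middle of its underside.
- cap_bin: loose blue stack-nest bin with the caps (160 g empty): 244 mm long (x), 64 mm wide over the rim, 44 mm high, upright rim band 8 mm high over tapered walls, floor 2.5 mm thick; grip it across the rim at mid length. White card holder on its +x end, which at first points roughly the same way as spool_bin's. Origin: centre of the underside, z up.
- spool_bin: loose bin like cap_bin, with four valve spools in it, 0.7 kg, on the bench. Lugs just under its rim (two at +x, one at -x) and feet below (one at +x, two at -x): a like bin set on it the same way round sinks in (nests); turned half round about the vertical it stands on the lugs, 39 mm above this bin's origin, with 3 mm play each way.
- carton: loose yellow and blue carton, 65 x 100 mm, 50 mm high, 0.3 kg, at first standing on cap_bin's rim over the caps, long side along the bin. Origin: centre of its underside, z up. Its 65 mm side runs along its x axis turned by -0.14 rad (-8 degrees) about z. Bare bench for it: at the front, left of cap_bin.
- jar: loose glass jar with a steel lid, 62 mm across, 86 mm high, standing near the work; origin at the centre of its underside, z up. To be left standing.
Not all that is in view belongs to the job. What is shaped like the cap_a but blue or green is not meant.

How it is judged:
By the outcome, as a careful person would: the job done as asked, in the order asked, and still so for the second after the job is handed in, with the robot touching nothing.
Of cap_a, cap_b, cap_c, cap_d only 3 to 4 are there at a start; the rules pass over those that are not, and their reading is None.
At some moment in a run one of spool_bin may be knocked a few centimetres aside while the robot is not near it.
Once in a run the grip may slacken for a moment while it holds something.
It also fails if it takes over 200 s, if anything falls off the work surface, if the arm or the gripper's body presses on something with over 40 N, if the wrist force passes 120 N, or if a joint passes its speed limit or range.

## Working session

There is one attempt and no reset: what is moved stays moved. The work goes in short steps, Python scripts to look and compute and a shell command to move; the robot and the scene stay as the last step left them, time stands still between calls to the robot, and variables do not carry over. Pictures are saved under pics/ and viewed, at most 14 in all, crops included, and the job is handed in when it is done.

```bash
mkdir -p pics; ls
cat > h.py <<'E'
import numpy as np, cv2
from scipy.spatial.transform import Rotation as R
from bench import read_state, get_image, camera_model, job_done
def cloud(name):
    """world xyz per pixel from depth of a fixed camera"""
    im,d=get_image(name); m=camera_model(name); K=np.array(m["K"])
    v,u=np.mgrid[0:420,0:560]
    c=np.stack([(u-K[0,2])/K[0,0]*d,(v-K[1,2])/K[1,1]*d,d],-1)
    Rm=R.from_rotvec(np.ravel(m["rvec"])).as_matrix()
    w=(c-np.ravel(m["tvec"]))@Rm
    w[d==0]=np.nan
    return im,w
E
python3 - <<'E'
from h import *
s=read_state(); print(s["position"],s["ee_rot"],s["clock"],s["contact_force"])
print(R.from_quat(s["ee_rot"]).as_matrix().round(3))
for n in("top","side"):
    im,w=cloud(n); cv2.imwrite(f"pics/{n}0.png",im); np.save(f"{n}0.npy",w); 
    print(n,camera_model(n)["K"], np.nanmin(w,(0,1)),np.nanmax(w,(0,1)))
print(camera_model("wrist"))
E
```

```text
pics
[141.59372348 608.11704436 230.18281306] [ 9.93450241e-01 -1.14259868e-01 -7.83956421e-05  1.13844326e-03] 0.0 [-0.55559931  0.00616464  0.2271787 ]
[[ 0.974 -0.227 -0.   ]
 [-0.227 -0.974 -0.002]
 [ 0.     0.002 -1.   ]]
top [[525.20287398   0.         276.23728831]
 [  0.         525.20287398 200.69565535]
 [  0.           0.           1.        ]] [ -219.50039216 -1241.98611716  -944.72864166] [1112.03181501 1148.8440456   246.58563564]
side [[423.30381941   0.         278.30925365]
 [  0.         423.30381941 206.79195813]
 [  0.           0.           1.        ]] [ -433.75655566 -2707.81481794  -940.27492464] [2956.30908128  564.61852864  401.71148566]
{'K': array([[325.1922621 ,   0.        , 277.45224743],
       [  0.        , 325.1922621 , 212.66717624],
       [  0.        ,   0.        ,   1.        ]]), 'hand_eye': array([[-1.65574545e-04, -9.43750754e-01, -3.30657659e-01,
         8.64789498e+01],
       [ 9.99999637e-01, -4.32618866e-04,  7.34021696e-04,
        -7.65076690e-01],
       [-8.35782270e-04, -3.30657418e-01,  9.43750483e-01,
        -1.42580190e+02],
       [ 0.00000000e+00,  0.00000000e+00,  0.00000000e+00,
         1.00000000e+00]])}
```

View pics/top0.png

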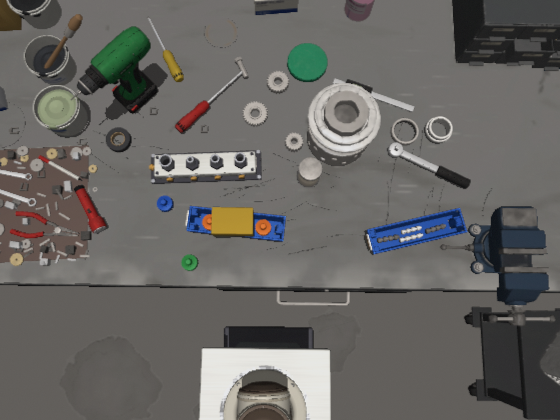

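View pics/side0.png

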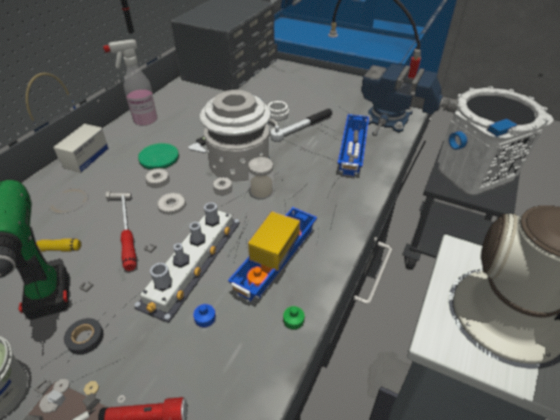

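Top view: cap bin around px (236,224) with the carton on it (232,222) and caps at (208,222) and (263,227). The block is at (206,166), the spool bin at (416,232) and the jar at (310,172). Both white card holders are on the left. Now the numbers.

```bash
cat >> h.py <<'E'
def rect(P):
    c,(a,b),t=cv2.minAreaRect(np.float32(P[:,:2]))
    if a<b: a,b,t=b,a,t+90
    return np.round(c,1),round(a,1),round(b,1),round((t+90)%180-90,1)
def hsv(im): return cv2.cvtColor(im,cv2.COLOR_BGR2HSV)
E
python3 - <<'E'
from h import *
im=cv2.imread("pics/top0.png"); w=np.load("top0.npy"); h=hsv(im); z=w[...,2]
def box(x0,y0,x1,y1):
    m=np.zeros(z.shape,bool); m[y0:y1,x0:x1]=1; return m
blue=(h[...,0]>100)&(h[...,0]<130)&(h[...,1]>120)
for n,b,lo,hi in(("capbin",box(180,195,295,250),36,50),("spool",box(360,200,472,260),36,50)):
    p=w[b&blue&(z>lo)&(z<hi)]; print(n,rect(p),len(p),np.median(p[:,2]))
p=w[box(200,200,265,245)&(z>80)&(z<110)]; print("carton",rect(p),np.median(p[:,2]))
org=(h[...,0]>4)&(h[...,0]<15)&(h[...,1]>180)&box(190,205,285,240)
n,l,st,ce=cv2.connectedComponentsWithStats(org.astype(np.uint8))
for i in range(1,n):
    if st[i,4]>10:
        p=w[l==i]; print("orange",ce[i],st[i,4],np.nanmedian(p,0).round(1),np.nanmax(p[:,2]))
p=w[box(150,145,265,185)&(z>30)&(z<45)]; print("block",rect(p),np.median(p[:,2]))
n,l,st,ce=cv2.connectedComponentsWithStats((box(150,140,265,185)&(z>76)&(z<95)).astype(np.uint8))
for i in range(1,n):
    if st[i,4]>5:
        p=w[l==i]; print("tube",ce[i],st[i,4],np.nanmean(p,0).round(1),rect(p))
p=w[box(295,155,325,190)&(z>78)&(z<95)]; print("jar",rect(p),np.median(p[:,2]))
cv2.imwrite("pics/zoom0.png",cv2.resize(im[140:260,140:300],None,fx=4,fy=4,interpolation=cv2.INTER_CUBIC))
p=w[box(150,190,175,215)&(z>10)]; print("blue cap",p.mean(0)); p=w[box(180,250,200,275)&(z>10)]; print("green",p.mean(0))
print("bench z",np.nanmedian(z[box(300,250,360,275)]), "front edge",w[280,300],w[285,130])
E
```

```text
capbin (array([453. ,  80.5]), 243.8, 64.5, 84.9) 478 43.60143515920512
spool (array([ 441.5, -373.9]), 244.1, 63.7, -76.0) 654 43.72730542637986
carton (array([451.9,  86.1]), 100.4, 66.5, -89.3) 95.08799812241713
orange [207.16326531 221.86734694] 98 [456.4 153.5  25.9] 47.81633326598475
orange [262.65142857 227.14285714] 175 [445.8  12.5  25.4] 47.12071983571553
block (array([603.4, 170.2]), 274.7, 68.9, -86.4) 38.8953382769738
tube [239.86885246 157.08196721] 61 [613.2  72.2  83.9] (array([613.5,  72. ]), 26.0, 25.0, -0.1)
tube [165.36585366 159.91463415] 82 [603.2 257.5  82.9] (array([603.1, 258.1]), 31.6, 31.6, 76.5)
tube [214.87755102 158.04081633] 49 [609.8 134.4  83.7] (array([610. , 134.1]), 22.0, 20.5, 6.0)
tube [190.02631579 159.07894737] 38 [606.3 196.3  83. ] (array([606.3, 196. ]), 16.8, 16.2, -3.4)
jar (array([ 586.6, -103. ]), 58.0, 57.7, 48.3) 87.20816968000915
blue cap [505.43286807 265.71592202  23.95224452]
green [355.40939386 195.35541228  24.47166166]
bench z 1.5048641563078142 front edge [315.49657225 -83.59798771   4.53953285] [297.39439173 350.78219194 -15.08814127]
```

View pics/zoom0.png

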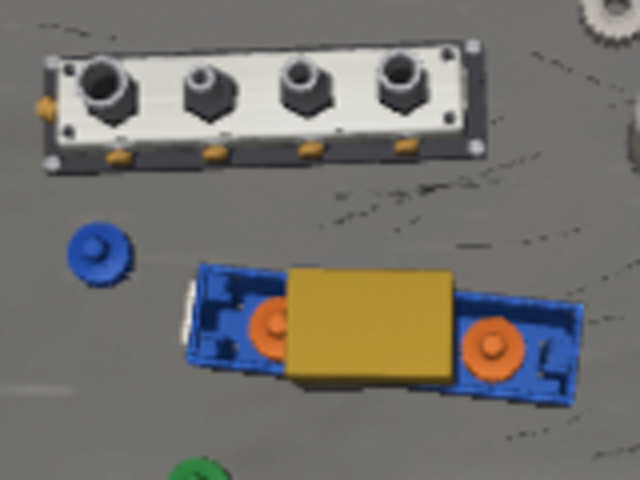

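The zoom shows the tubes from left to right as 33, 18, 23 and 28. Both card holders point to +y, and the cap spacing means there are four slots. First job is the carton.

```bash
cat > g.py <<'E'
import sys
from h import *
# python3 g.py x y z yawdeg : row (m, rad) to tool-down pose; prints state
s=read_state(); p=np.array(s["position"]); A=R.from_quat(s["ee_rot"])
print("t%.1f"%s["clock"],p.round(1),"yaw%.1f"%np.degrees(np.arctan2(*A.as_matrix()[[1,0],[0,0]])),"w%.1f"%s["gripper_width"],"g%.0f"%s["grasp_force"],"F",np.round(s["contact_force"],1))
for k in range(1,len(sys.argv),4):
    x,y,z,a=map(float,sys.argv[k:k+4])
    B=R.from_euler("z",a,degrees=True)*R.from_matrix(np.diag([1,-1,-1.]))
    print("row",(A.inv().apply(np.array([x,y,z])-p)/1000).round(4),(A.inv()*B).as_rotvec().round(3))
E
python3 g.py 452 86 200 -90
```

```text
t0.1 [141.6 608.2 230.4] yaw-13.1 w85.1 g0 F [-1.6 -0.5  0.3]
row [0.4208 0.4381 0.0312] [ 2.000e-03 -1.000e-03  1.342e+00]
```

```bash
T='[0.4208,0.4381,0.03,0.002,-0.001,1.342,1]'; python3 -m handwheel "[[0.4208,0.4381,0.03,0.002,-0.001,1.342,1],[0.4208,0.4381,0.03,0.002,-0.001,1.342,1],[0.4208,0.4381,0.03,0.002,-0.001,1.342,1],[0.4208,0.4381,0.03,0.002,-0.001,1.342,1],[0.4208,0.4381,0.03,0.002,-0.001,1.342,1],[0.4208,0.4381,0.03,0.002,-0.001,1.342,1],[0.4208,0.4381,0.03,0.002,-0.001,1.342,1],[0.4208,0.4381,0.03,0.002,-0.001,1.342,1],[0.4208,0.4381,0.03,0.002,-0.001,1.342,1],[0.4208,0.4381,0.03,0.002,-0.001,1.342,1]]"
python3 -m handwheel "[[0,0,0,0,0,0,1],[0,0,0,0,0,0,1],[0,0,0,0,0,0,1]]"; python3 g.py 452 86 200 -90 452 86 66 -90
python3 - <<'E'
from h import *
im,w=get_image("wrist"); cv2.imwrite("pics/w1.png",im)
E
```

```text
clock: 1.35
position: [452.7, 84.3, 201.0]
ee_rot: [-0.707, 0.708, 0.0, 0.001]
contact_force: [0.3, 0.6, 0.9]
gripper_width: 85.3
grasp_force: 0.0
clock: 1.72
position: [451.8, 87.4, 201.4]
ee_rot: [0.708, -0.707, -0.0, -0.001]
contact_force: [0.3, -0.1, -0.4]
gripper_width: 85.5
grasp_force: 0.0
t1.7 [451.8  87.4 201.4] yaw-89.9 w85.5 g0 F [ 0.3 -0.1 -0.4]
row [ 0.0014 -0.0002  0.0014] [-0.001  0.002  0.002]
row [ 1.700e-03 -1.000e-04  1.354e-01] [-0.001  0.002  0.002]
```

View pics/w1.png

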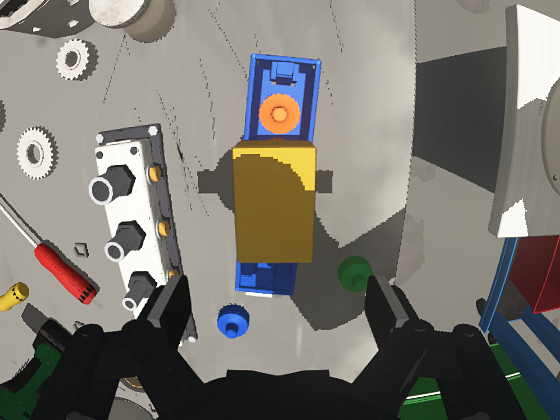

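Wrist view: the carton is at px (275,205), centred between the fingers (178 to 378). I descend, grip and lift.

```bash
python3 -m handwheel "[[0.001,0,0.06,0,0,0.002,1],[0.001,0,0.12,0,0,0.002,1],[0.001,0,0.142,0,0,0.002,1],[0.001,0,0.142,0,0,0.002,1],[0.001,0,0.142,0,0,0.002,-1],[0.001,0,0.142,0,0,0.002,-1],[0.001,0,0.142,0,0,0.002,-1],[0.001,0,0.142,0,0,0.002,-1],[0.001,0,0.142,0,0,0.002,-1],[0.001,0,0.142,0,0,0.002,-1]]"; 
python3 -m handwheel "[[0,0,-0.01,0,0,0,-1],[0,0,-0.02,0,0,0,-1],[0,0,-0.04,0,0,0,-1],[0,0,-0.06,0,0,0,-1],[0,0,-0.06,0,0,0,-1]]"; python3 g.py 430 335 118 -90 430 335 17 -90
```

```text
clock: 3.02
position: [454.1, 87.0, 61.3]
ee_rot: [-0.707, 0.707, -0.0, 0.003]
contact_force: [-0.7, 0.9, 7.5]
gripper_width: 64.3
grasp_force: 67.6
clock: 3.65
position: [453.0, 86.1, 120.8]
ee_rot: [-0.706, 0.708, -0.0, 0.003]
contact_force: [0.8, -0.1, -2.3]
gripper_width: 64.3
grasp_force: 67.2
t3.6 [453.   86.1 120.8] yaw-90.1 w64.3 g67 F [ 0.8 -0.1 -2.3]
row [-0.2489  0.0235  0.0037] [-0.004  0.004 -0.002]
row [-0.2485  0.0239  0.1047] [-0.004  0.004 -0.002]
```

```bash
python3 -m handwheel "[[-0.06,0.006,0,0,0,0,-1],[-0.12,0.012,0,0,0,0,-1],[-0.18,0.018,0,0,0,0,-1],[-0.23,0.022,0,0,0,0,-1],[-0.248,0.023,0.03,0,0,0,-1],[-0.248,0.023,0.06,0,0,0,-1],[-0.248,0.023,0.09,0,0,0,-1],[-0.248,0.023,0.098,0,0,0,-1],[-0.248,0.023,0.1,0,0,0,-1]]"
python3 g.py 430 335 18 -90
```

```text
clock: 4.78
position: [429.8, 333.7, 19.3]
ee_rot: [-0.706, 0.708, 0.0, 0.0]
contact_force: [-0.2, 0.6, -1.8]
gripper_width: 63.7
grasp_force: 67.0
t4.8 [429.8 333.7  19.3] yaw-90.1 w63.7 g67 F [-0.2  0.6 -1.8]
row [-0.0013 -0.0002  0.0013] [-0.     0.001 -0.002]
```

```bash
python3 -m handwheel "[[0,0,0.001,0,0,0,-1],[0,0,0.002,0,0,0,-1],[0,0,0.002,0,0,0,1],[0,0,0.002,0,0,0,1],[0,0,0.002,0,0,0,1],[0,0,-0.06,0,0,0,1],[0,0,-0.12,0,0,0,1],[0,0,-0.15,0,0,0,1],[0,0,-0.15,0,0,0,1]]"
python3 - <<'E'
from h import *
im,w=cloud("top"); cv2.imwrite("pics/top1.png",im); h=hsv(im)
z=w[...,2]
org=(h[...,0]>4)&(h[...,0]<15)&(h[...,1]>170)
org[:195]=0;org[250:]=0;org[:,:185]=0;org[:,290:]=0
n,l,st,ce=cv2.connectedComponentsWithStats(org.astype(np.uint8))
for i in range(1,n):
    if st[i,4]>20:
        p=w[l==i]; k=p[p[:,2]>35]; print("orange",ce[i].round(1),st[i,4],"knob",k.mean(0).round(1),len(k), rect(p))
y=(h[...,0]>18)&(h[...,0]<32)&(h[...,1]>120)&(z>40)&(z<55); y[:150]=0; y[:,260:]=0
p=w[y]; print("carton",rect(p))
blue=(h[...,0]>100)&(h[...,0]<130)&(h[...,1]>120)&(z>36)&(z<50)
for n,a,b in(("capbin",180,295),("spool",360,472)):
    m=np.zeros(z.shape,bool); m[195:260,a:b]=1; p=w[m&blue]; print(n,rect(p),len(p))
E
python3 g.py 452 86 200 -95
```

```text
clock: 5.9
position: [430.8, 335.0, 173.0]
ee_rot: [-0.706, 0.708, 0.001, 0.005]
contact_force: [-0.7, 0.2, -0.4]
gripper_width: 85.7
grasp_force: 0.0
orange [210.  221.9] 185 knob [459.2 147.4  41.3] 28 (array([458.1, 148. ]), 36.6, 36.1, 45.7)
orange [228.3 223.8] 182 knob [454.6 100.2  41.1] 30 (array([452. , 100.3]), 35.2, 30.4, 53.5)
orange [244.9 225.7] 182 knob [450.3  58.2  41.9] 29 (array([449.1,  58.5]), 36.9, 36.4, 29.5)
orange [262.6 227.1] 177 knob [447.9  12.8  40.9] 29 (array([447.1,  13.7]), 36.7, 33.2, 0.8)
carton (array([426.3, 331.1]), 98.8, 64.9, -89.7)
capbin (array([453.1,  80.3]), 243.3, 64.4, 84.6) 653
spool (array([ 441.4, -374. ]), 244.0, 63.9, -75.9) 642
t6.0 [429.8 334.  170.8] yaw-90.1 w85.3 g0 F [ 0.4  0.  -0.1]
row [ 0.2478 -0.0228 -0.0302] [-0.002  0.004  0.085]
```

Four caps are present. I'll hover over the bin at yaw -5° and measure the knobs with the wrist camera, then measure the tubes the same way so any camera bias cancels.

```bash
cat > wr.py <<'E'
from h import *
def wlook(name=None):
    s=read_state(); p=np.array(s["position"]); A=R.from_quat(s["ee_rot"]).as_matrix()
    im,d=get_image("wrist"); m=camera_model("wrist"); K=np.array(m["K"]); H=np.array(m["hand_eye"])
    v,u=np.mgrid[0:420,0:560]; a=(u-K[0,2])/K[0,0]; b=(v-K[1,2])/K[1,1]; r=np.hypot(a,b)+1e-9
    ray=np.stack([a/r*np.sin(r),b/r*np.sin(r),np.cos(r)],-1)@H[:3,:3].T@A.T
    o=p+A@H[:3,3]
    if name: cv2.imwrite(f"pics/{name}.png",im)
    fw=np.cos(r); W=o+ray*(d/fw)[...,None]; W[d==0]=np.nan
    return im,W,o,ray,p
def onplane(o,ray,uv,z):
    c=cv2.remap(ray.astype(np.float32),np.float32([[uv[0]]]),np.float32([[uv[1]]]),cv2.INTER_LINEAR)[0,0]
    return o+c*(z-o[2])/c[2]
def blobs(m,W,o,ray,z,amin=40):
    n,l,st,ce=cv2.connectedComponentsWithStats(m.astype(np.uint8)); out=[]
    for i in range(1,n):
        if st[i,4]<amin: continue
        cs,_=cv2.findContours((l==i).astype(np.uint8),cv2.RETR_EXTERNAL,cv2.CHAIN_APPROX_NONE)
        c=max(cs,key=len)[:,0]; q=np.array([onplane(o,ray,t,z)[:2] for t in c])
        e=cv2.minEnclosingCircle(q.astype(np.float32)); out.append((ce[i].round(0),e[0],2*e[1],rect(q)[1:3]))
    return out
E
python3 g.py 453 80 140 -5
```

```text
t6.0 [429.8 334.  170.8] yaw-90.1 w85.3 g0 F [ 0.4  0.  -0.1]
row [ 0.2541 -0.0237  0.0298] [-0.005  0.002 -1.486]
```

```bash
python3 -m handwheel "[[0.254,-0.0237,0,0,0,-1.486,-0.3],[0.254,-0.0237,0,0,0,-1.486,-0.3],[0.254,-0.0237,0,0,0,-1.486,-0.3],[0.254,-0.0237,0,0,0,-1.486,-0.3],[0.254,-0.0237,0,0,0,-1.486,-0.3],[0.254,-0.0237,0.03,0,0,-1.486,-0.3],[0.254,-0.0237,0.03,0,0,-1.486,-0.3],[0.254,-0.0237,0.03,0,0,-1.486,-0.3],[0.254,-0.0237,0.03,0,0,-1.486,-0.3],[0.254,-0.0237,0.03,0,0,-1.486,-0.3]]"
python3 -m handwheel "[[0,0,0,0,0,0,-0.3],[0,0,0,0,0,0,-0.3],[0,0,0,0,0,0,-0.3]]"
python3 - <<'E'
from wr import *
im,W,o,ray,p=wlook("w2"); h=hsv(im); z=W[...,2]
print(p)
m=(h[...,0]>3)&(h[...,0]<16)&(h[...,1]>150)&(z>34)&(z<50)
m=cv2.morphologyEx(m.astype(np.uint8),cv2.MORPH_OPEN,np.ones((3,3)))
for b in blobs(m,W,o,ray,40.5): print(b)
n,l,st,ce=cv2.connectedComponentsWithStats(m)
for i in range(1,n): print(W[l==i].mean(0).round(1),st[i,4], np.nanmedian(z[l==i]))
m2=(h[...,0]>3)&(h[...,0]<16)&(h[...,1]>150)&(z<30)&(z>10)
print([ (b[0],np.round(b[1],1),round(b[2],1)) for b in blobs(m2,W,o,ray,22.5)])
E
python3 g.py
```

```text
clock: 7.2
position: [452.5, 79.5, 138.5]
ee_rot: [0.999, -0.045, -0.0, -0.001]
contact_force: [-0.5, -0.5, 0.3]
gripper_width: 29.9
grasp_force: 0.0
clock: 7.58
position: [452.9, 79.7, 139.4]
ee_rot: [0.999, -0.044, 0.0, -0.001]
contact_force: [0.2, 0.2, -0.2]
gripper_width: 29.9
grasp_force: 0.0
[452.93527095  79.73313644 139.35246846]
(array([193., 209.]), (464.3403015136719, 147.39578247070312), 17.289764404296875, (16.1, 14.5))
(array([251., 209.]), (460.1460266113281, 100.60364532470703), 16.236242294311523, (15.8, 14.3))
(array([360., 208.]), (453.11175537109375, 13.582066535949707), 16.968666076660156, (15.5, 14.2))
(array([304., 209.]), (455.76544189453125, 58.870758056640625), 16.13636016845703, (15.8, 14.4))
[464.1 147.4  39.8] 284 40.15776531835286
[459.9 100.6  39.8] 300 40.147894527021464
[452.9  13.5  39.8] 276 40.190475054380116
[455.6  58.7  39.9] 298 40.2289593391279
[(array([201., 200.]), array([464.2, 146.3]), 43.7), (array([254., 199.]), array([460.4, 100.1]), 42.8), (array([302., 200.]), array([456.2,  59.2]), 43.0), (array([353., 200.]), array([452.8,  14.9]), 43.7)]
t7.6 [452.9  79.7 139.4] yaw-5.0 w30.0 g0 F [-0.2 -1.2  0.2]
```

View pics/w2.png

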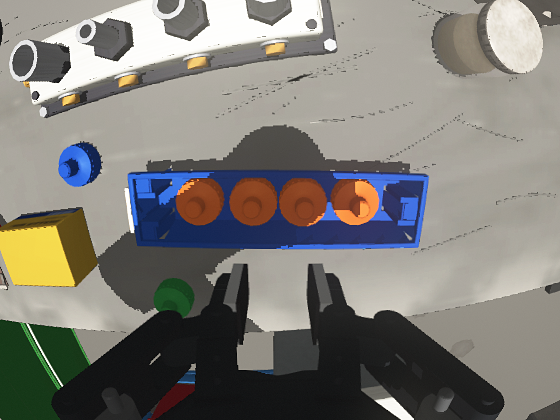

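The wrist picture shows four knobs at px (193,209), (251,209), (304,209) and (360,208). Now the tubes, from the same relative height.

```bash
python3 g.py 606 165 183 -5
cat >> wr.py <<'E'
def tubes(tag):
    im,W,o,ray,p=wlook(tag); z=W[...,2]; print(p.round(1))
    m=(z>76)&(z<92)
    m[300:]=0
    n,l,st,ce=cv2.connectedComponentsWithStats(m.astype(np.uint8))
    for i in range(1,n):
        if st[i,4]<60: continue
        print("depth",W[l==i].mean(0).round(1),end=" ")
        for b in blobs(l==i,W,o,ray,83): print(b[0],np.round(b[1],1),round(b[2],1),b[3])
E
```

```text
t7.6 [452.9  79.7 139.4] yaw-5.0 w30.0 g0 F [-0.2 -1.2  0.2]
row [ 0.1451 -0.0984 -0.0433] [-0.002 -0.001  0.   ]
```

```bash
python3 -m handwheel "[[0.02,-0.02,-0.0433,0,0,0,-0.3],[0.06,-0.05,-0.0433,0,0,0,-0.3],[0.11,-0.08,-0.0433,0,0,0,-0.3],[0.1451,-0.0984,-0.0433,0,0,0,-0.3],[0.1451,-0.0984,-0.0433,0,0,0,-0.3],[0.1451,-0.0984,-0.0433,0,0,0,-0.3],[0.1451,-0.0984,-0.0433,0,0,0,-0.3],[0.1451,-0.0984,-0.0433,0,0,0,-0.3]]" | tail -5
python3 -c "
from wr import *
tubes('w3')"
```

```text
position: [605.4, 164.8, 183.5]
ee_rot: [0.999, -0.043, 0.001, -0.001]
contact_force: [-0.5, 0.7, 0.6]
gripper_width: 30.0
grasp_force: 0.0
[605.4 164.8 183.5]
depth [803.8 347.9  83.9] [49. 17.] [805.2 348.8] 42.5 (41.4, 18.7)
depth [ 700.6 -104.9   83.8] [551.  97.] [ 700.9 -122.8] 126.9 (126.9, 31.9)
depth [618.1  73.7  81.9] [389. 190.] [617.9  74.2] 30.3 (29.8, 27.4)
depth [592.7 -97.2  85.2] [539. 205.] [ 590.5 -101. ] 68.7 (67.7, 59.2)
depth [614.7 135.1  82.1] [315. 200.] [615.1 134.9] 24.4 (24.2, 21.8)
depth [611.4 196.6  81.9] [238. 210.] [611.9 196.7] 19.8 (18.5, 17.9)
depth [607.5 257.8  81.7] [167. 220.] [607.8 256.8] 36.5 (35.5, 32.0)
```

View pics/w3.png

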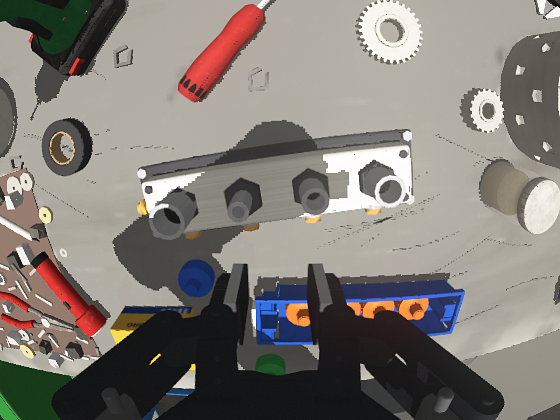

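Tubes measured by wrist: (607.6,257), (611.6,197), (615,135), (618,74). Both cameras disagree by about 5 mm in x, consistently for caps and tubes, so the relative positions are good. I fetch the first cap.

```bash
python3 g.py 461.6 147.4 90 -5 461.6 147.4 25 -5 612.3 134.5 125 -5
```

```text
t8.7 [605.5 164.8 183.5] yaw-5.0 w29.9 g0 F [0.  0.8 0.4]
row [-0.142   0.0301  0.0933] [-0.002 -0.001  0.   ]
row [-0.1421  0.0302  0.1583] [-0.002 -0.001  0.   ]
row [0.0093 0.0298 0.0585] [-0.002 -0.001  0.   ]
```

```bash
python3 -m handwheel "[[-0.05,0.01,0,0,0,0,-0.3],[-0.1,0.02,0.03,0,0,0,-0.3],[-0.142,0.0301,0.08,0,0,0,-0.3],[-0.142,0.0301,0.0933,0,0,0,-0.3],[-0.142,0.0301,0.0933,0,0,0,-0.3],[-0.142,0.0301,0.125,0,0,0,-0.3],[-0.142,0.0301,0.15,0,0,0,-0.3],[-0.142,0.0301,0.1583,0,0,0,-0.3],[-0.142,0.0301,0.1583,0,0,0,-0.3]]"; python3 g.py  461.6 147.4 25 -5
```

```text
clock: 9.8
position: [462.9, 148.1, 24.9]
ee_rot: [0.999, -0.043, 0.001, -0.001]
contact_force: [-0.6, -0.6, -0.6]
gripper_width: 29.9
grasp_force: 0.0
t9.8 [462.9 148.1  24.9] yaw-5.0 w29.9 g0 F [-0.6 -0.6 -0.6]
row [-0.0012  0.0008 -0.0001] [-0.002 -0.002  0.001]
```

```bash
python3 -m handwheel "[[0,0,0,0,0,0,-1],[0,0,0,0,0,0,-1],[0,0,0,0,0,0,-1],[0,0,0,0,0,0,-1],[0,0,0,0,0,0,-1]]"; python3 g.py; python3 -m handwheel "[[0,0,-0.03,0,0,0,-1],[0,0,-0.06,0,0,0,-1],[0,0,-0.1,0,0,0,-1],[0,0,-0.1,0,0,0,-1]]";  python3 g.py 612.3 134.5 125 -5
```

```text
clock: 10.42
position: [463.1, 148.3, 25.7]
ee_rot: [0.999, -0.043, 0.002, -0.002]
contact_force: [-0.3, -0.7, 5.7]
gripper_width: 12.4
grasp_force: 58.8
t10.4 [463.1 148.3  25.7] yaw-4.9 w12.4 g59 F [-0.3 -0.7  5.7]
clock: 10.92
position: [463.6, 148.6, 127.6]
ee_rot: [0.999, -0.043, 0.003, -0.003]
contact_force: [-0.4, -0.5, -0.9]
gripper_width: 12.8
grasp_force: 43.3
t10.9 [463.6 148.6 127.6] yaw-5.0 w12.8 g43 F [-0.4 -0.5 -0.9]
row [0.1493 0.0013 0.0035] [-0.007 -0.007  0.001]
```

```bash
python3 -c "
from wr import *
im,W,o,ray,p=wlook(); cv2.imwrite('pics/w4.png',cv2.resize(im[180:420,140:420],None,fx=2.5,fy=2.5))
h=hsv(im);m=(h[...,0]>3)&(h[...,0]<16)&(h[...,1]>150)
n,l,st,ce=cv2.connectedComponentsWithStats(m.astype(np.uint8))
for i in range(1,n):
  if st[i,4]>50: print(ce[i],st[i],np.nanmean(W[l==i],0),np.nanmin(W[l==i],0),np.nanmax(W[l==i],0))
"; python3 g.py
```

```text
[380.69232213 211.9369251 ] [ 312  189  142   48 5327] [458.3043825   63.30851732  24.85952848] [426.61801419 -18.92105578   0.59254988] [479.00978193 121.35127692  42.40667278]
[277.52628435 262.09259259] [ 240  229   76   79 3348] [474.05679386 148.17552457 126.52750788] [398.79354218 119.88632451   1.00068632] [484.62217808 168.85714026 144.92354491]
t11.0 [462.3 147.9 125.7] yaw-5.0 w12.1 g59 F [-0.2 -1.3 -1.4]
```

View pics/w4.png

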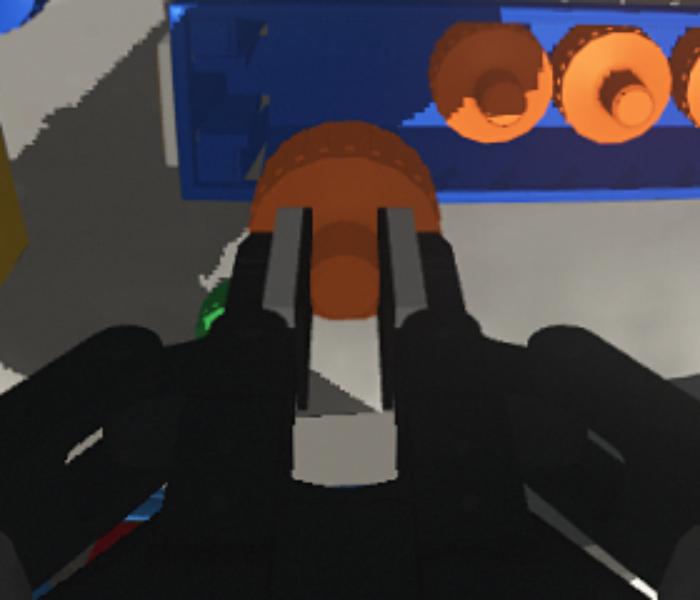

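The cap is held upright in the grip, at px (277,262). On to tube 23.

```bash
cat > a.py <<'E'
import sys
from h import *
# averaged pose over 3 periods, then row to x y z (yaw -5)
P=[];F=[]
for i in range(3):
    s=read_state(); P.append(s["position"]); F.append(s["contact_force"]); get_image("side")
p=np.mean(P,0); A=R.from_quat(s["ee_rot"])
print(p.round(1),np.mean(F,0).round(1),"w%.1f t%.1f"%(s["gripper_width"],s["clock"]), (R.from_euler("z",-5,degrees=True)*R.from_matrix(np.diag([1,-1,-1.]))).as_rotvec().round(3)[:0])
for k in range(1,len(sys.argv),3):
    t=np.array(list(map(float,sys.argv[k:k+3]))); print("row",(A.inv().apply(t-p)/1000).round(4))
E
python3 -m handwheel "[[0.04,0,0,0,0,0,-1],[0.09,0,0,0,0,0,-1],[0.14,0.001,0,0,0,0,-1],[0.151,0.0013,0.004,0,0,0,-1],[0.151,0.0013,0.004,0,0,0,-1],[0.151,0.0013,0.004,0,0,0,-1]]" >/dev/null; python3 a.py 613.6 134.5 115
```

```text
[610.9 133.2 120.4] [-0.2 -0.2  0.1] w12.3 t11.8 []
row [ 0.0026 -0.0015  0.0054]
```

```bash
python3 -m handwheel "[[0.0026,-0.0015,0.0054,0,0,0,-1],[0.0026,-0.0015,0.0054,0,0,0,-1],[0.0026,-0.0015,0.01,0,0,0,-1],[0.0026,-0.0015,0.014,0,0,0,-1],[0.0026,-0.0015,0.0175,0,0,0,-1],[0.0026,-0.0015,0.0175,0,0,0,-1]]"; python3 a.py 613.6 134.5 96
```

```text
clock: 12.62
position: [614.8, 134.3, 102.5]
ee_rot: [0.999, -0.043, -0.0, -0.001]
contact_force: [0.1, 0.4, 0.3]
gripper_width: 12.0
grasp_force: 59.0
[614.9 134.3 102.8] [-0.   0.2 -0.1] w12.1 t12.7 []
row [-0.0014 -0.      0.0068]
```

```bash
python3 -m handwheel "[[-0.0013,0,0.002,0,0,0,-1],[-0.0013,0,0.004,0,0,0,-1],[-0.0013,0,0.005,0,0,0,-1],[-0.0013,0,0.005,0,0,0,-1]]"; python3 a.py 613.6 134.5 96
```

```text
clock: 13.28
position: [613.7, 134.5, 97.9]
ee_rot: [0.999, -0.043, 0.0, -0.001]
contact_force: [-0.1, 0.3, -1.1]
gripper_width: 12.3
grasp_force: 59.0
[613.7 134.5  98. ] [-0.4  0.2 -0.4] w12.2 t13.4 []
row [-0.0001  0.0001  0.002 ]
```

```bash
python3 -m handwheel "[[0,0,0.003,0,0,0,-1],[0,0,0.006,0,0,0,-1],[0,0,0.0075,0,0,0,-1],[0,0,0.0075,0,0,0,-1]]";  python3 a.py 613.6 134.5 88
```

```text
clock: 13.92
position: [613.7, 134.6, 90.4]
ee_rot: [0.999, -0.043, 0.0, -0.001]
contact_force: [0.1, 0.4, 0.2]
gripper_width: 12.2
grasp_force: 59.4
[613.7 134.6  90.5] [ 0.4  0.3 -0.3] w12.4 t14.0 []
row [-0.0001  0.0001  0.0025]
```

It's going in: this cap belongs to tube 23. I press it home.

```bash
python3 -m handwheel "[[0,0,0.0015,0,0,0,-1],[0,0,0.0025,0,0,0,-1],[0,0,0.004,0,0,0,-1],[0,0,0.004,0,0,0,-1]]";  python3 a.py 613.6 134.5 88
```

```text
clock: 14.58
position: [614.0, 134.6, 90.1]
ee_rot: [0.999, -0.043, 0.001, -0.001]
contact_force: [-6.5, 0.1, 15.1]
gripper_width: 12.1
grasp_force: 60.9
[614.  134.6  90.1] [-6.8  0.2 15.2] w12.3 t14.7 []
row [-0.0004  0.0001  0.0021]
```

```bash
python3 -m handwheel "[[0,0,0,0,0,0,-0.3],[0,0,0,0,0,0,-0.3],[0,0,0,0,0,0,-0.3],[0,0,-0.03,0,0,0,-0.3],[0,0,-0.06,0,0,0,-0.3],[0,0,-0.09,0,0,0,-0.3],[0,0,-0.09,0,0,0,-0.3]]"
python3 - <<'E'
from wr import *
im,W,o,ray,p=wlook(); h=hsv(im)
m=(h[...,0]>3)&(h[...,0]<16)&(h[...,1]>150)&(W[...,2]>95)&(W[...,2]<130)
print(W[m].mean(0),np.median(W[m][:,2]),m.sum())
for b in blobs(m,W,o,ray,105): print(b)
m=(h[...,0]>3)&(h[...,0]<16)&(h[...,1]>150)&(W[...,2]>75)&(W[...,2]<95)
print(W[m].mean(0),np.median(W[m][:,2]),m.sum())
E
python3 a.py 458.8 100.6 90
```

```text
clock: 15.6
position: [615.1, 134.9, 178.7]
ee_rot: [0.999, -0.043, 0.003, -0.002]
contact_force: [-0.4, 0.2, 0.1]
gripper_width: 29.7
grasp_force: 0.0
[615.60233415 134.7917264  103.73009062] 104.62162072598835 387
(array([279., 226.]), (616.006103515625, 134.76954650878906), 17.29313087463379, (16.9, 13.7))
[617.73487251 134.68225578  86.860945  ] 87.22390269382561 1747
[613.3 134.3 175.7] [-0.2  0.1 -0.3] w30.1 t15.8 []
row [-0.1508  0.0471  0.086 ]
```

Home: skirt top at 87 mm and knob top at 105 mm, as they should be. Next cap.

```bash
python3 -m handwheel "[[-0.05,0.015,0,0,0,0,-0.3],[-0.1,0.03,0.03,0,0,0,-0.3],[-0.1508,0.0471,0.07,0,0,0,-0.3],[-0.1508,0.0471,0.086,0,0,0,-0.3],[-0.1508,0.0471,0.086,0,0,0,-0.3],[-0.1508,0.0471,0.086,0,0,0,-0.3]]" >/dev/null; python3 a.py 458.8 100.6 25
```

```text
[460.7 101.3  90.9] [-0.1  0.1  0.1] w29.9 t16.6 []
row [-0.002   0.0011  0.0659]
```

```bash
python3 -m handwheel "[[-0.002,0.001,0.035,0,0,0,-0.3],[-0.002,0.001,0.06,0,0,0,-0.3],[-0.002,0.001,0.0655,0,0,0,-0.3],[-0.002,0.001,0.0655,0,0,0,-0.3],[-0.002,0.001,0.0655,0,0,0,-1],[-0.002,0.001,0.0655,0,0,0,-1],[-0.002,0.001,0.0655,0,0,0,-1],[-0.002,0.001,0.0655,0,0,0,-1]]"; python3 a.py;  python3 -m handwheel "[[0,0,-0.03,0,0,0,-1],[0,0,-0.08,0,0,0,-1],[0,0,-0.1,0,0,0,-1],[0.06,0.005,-0.1,0,0,0,-1],[0.12,0.01,-0.1,0,0,0,-1],[0.16,0.014,-0.1,0,0,0,-1],[0.16,0.014,-0.095,0,0,0,-1],[0.16,0.014,-0.095,0,0,0,-1],[0.16,0.014,-0.095,0,0,0,-1]]"; python3 a.py 617.1 72.6 108
```

```text
clock: 17.7
position: [458.3, 100.5, 26.0]
ee_rot: [0.999, -0.043, 0.002, -0.002]
contact_force: [-0.1, -0.0, 6.6]
gripper_width: 12.2
grasp_force: 58.8
[458.3 100.5  26. ] [-0.2  0.2  6.6] w12.2 t17.8 []
clock: 18.98
position: [614.3, 72.2, 120.1]
ee_rot: [0.999, -0.043, 0.0, -0.001]
contact_force: [1.0, -0.4, 0.1]
gripper_width: 12.2
grasp_force: 58.6
[614.6  72.3 120.3] [ 0.3 -0.1 -0. ] w12.4 t19.1 []
row [ 0.0025 -0.0005  0.0123]
```

```bash
python3 -m handwheel "[[0.0021,-0.0005,0.005,0,0,0,-1],[0.0021,-0.0005,0.01,0,0,0,-1],[0.0021,-0.0005,0.014,0,0,0,-1],[0.0021,-0.0005,0.0175,0,0,0,-1],[0.0021,-0.0005,0.0175,0,0,0,-1]]">/dev/null; python3 a.py 616.7 72.6 98;  python3 -m handwheel "[[0,0,0.002,0,0,0,-1],[0,0,0.004,0,0,0,-1],[0,0,0.005,0,0,0,-1],[0,0,0.005,0,0,0,-1]]" >/dev/null; python3 a.py 616.7 72.6 98
```

```text
[617.6  72.3 102.3] [-0.   0.7 -0.6] w12.3 t19.9 []
row [-0.001  -0.0002  0.0043]
[618.3  72.4 101.2] [-5.3  0.7 13.9] w12.1 t20.5 []
row [-0.0016 -0.0001  0.0032]
```

Stopped 5 mm down, so it belongs to a thicker tube. Going to 33.

```bash
python3 -m handwheel "[[0,0,-0.03,0,0,0,-1],[0,0,-0.05,0,0,0,-1],[-0.009,-0.06,-0.05,0,0,0,-1],[-0.018,-0.12,-0.05,0,0,0,-1],[-0.0275,-0.184,-0.05,0,0,0,-1],[-0.0275,-0.184,-0.03,0,0,0,-1],[-0.0275,-0.184,-0.023,0,0,0,-1],[-0.0275,-0.184,-0.023,0,0,0,-1],[-0.0275,-0.184,-0.023,0,0,0,-1]]"; python3 a.py 606.1 258.3 108
```

```text
clock: 21.68
position: [606.8, 257.2, 121.6]
ee_rot: [0.999, -0.044, 0.001, -0.001]
contact_force: [0.1, 0.3, 0.4]
gripper_width: 12.0
grasp_force: 58.7
[606.8 257.3 121.7] [ 0.1 -0.  -0.4] w11.9 t21.8 []
row [-0.0008 -0.0009  0.0137]
```

```bash
python3 -m handwheel "[[-0.0008,-0.0009,0.005,0,0,0,-1],[-0.0008,-0.0009,0.01,0,0,0,-1],[-0.0008,-0.0009,0.014,0,0,0,-1],[-0.0008,-0.0009,0.0185,0,0,0,-1],[-0.0008,-0.0009,0.0185,0,0,0,-1]]">/dev/null; python3 a.py 606.1 258.3 98;  python3 -m handwheel "[[0,0,0.002,0,0,0,-1],[0,0,0.004,0,0,0,-1],[0,0,0.006,0,0,0,-1],[0,0,0.006,0,0,0,-1]]" >/dev/null; python3 a.py 606.1 258.3 90
```

```text
[605.4 258.9 101.9] [ 0.5  0.1 -0.1] w11.9 t22.6 []
row [0.0007 0.0006 0.0039]
[605.4 259.   96.1] [ 0.3 -0.8 -0.1] w12.2 t23.2 []
row [0.0007 0.0006 0.0061]
```

Going in freely at tube 33. I press it home, release, lift and check.

```bash
python3 -m handwheel "[[0.0004,0.0003,0.002,0,0,0,-1],[0.0004,0.0003,0.005,0,0,0,-1],[0.0004,0.0003,0.008,0,0,0,-1],[0.0004,0.0003,0.0095,0,0,0,-1],[0.0004,0.0003,0.0095,0,0,0,-1]]">/dev/null; python3 a.py;  python3 -m handwheel "[[0,0,0,0,0,0,-0.3],[0,0,0,0,0,0,-0.3],[0,0,0,0,0,0,-0.3],[0,0,-0.03,0,0,0,-0.3],[0,0,-0.06,0,0,0,-0.3],[0,0,-0.09,0,0,0,-0.3],[0,0,-0.09,0,0,0,-0.3],[0,0,-0.09,0,0,0,-0.3]]">/dev/null
cat >> wr.py <<'E'
def homecheck():
    im,W,o,ray,p=wlook(); h=hsv(im); g=(h[...,0]>3)&(h[...,0]<16)&(h[...,1]>150)
    near=np.hypot(W[...,0]-p[0]-1,W[...,1]-p[1])<28
    for lo,hi in((97,130),(76,96)):
        m=g&near&(W[...,2]>lo)&(W[...,2]<hi); print("home?",m.sum(),np.median(W[m],0).round(1))
E
python3 -c "
from wr import *
homecheck()"; python3 a.py 454.2 58.8 90
```

```text
[605.9 258.7  90.5] [-6.2 -1.4 14.5] w12.3 t24.0 []
home? 387 [608.3 259.  104.6]
home? 1785 [612.7 258.4  87.2]
[605.1 258.1 175. ] [-0.3 -0.1 -0.3] w29.9 t25.2 []
row [-0.1329  0.2117  0.0852]
```

```bash
python3 -m handwheel "[[-0.035,0.055,0,0,0,0,-0.3],[-0.07,0.105,0,0,0,0,-0.3],[-0.1,0.155,0.02,0,0,0,-0.3],[-0.1329,0.2,0.06,0,0,0,-0.3],[-0.1329,0.2117,0.085,0,0,0,-0.3],[-0.1329,0.2117,0.085,0,0,0,-0.3],[-0.1329,0.2117,0.085,0,0,0,-0.3],[-0.1329,0.2117,0.085,0,0,0,-0.3]]" >/dev/null; python3 a.py 454.2 58.8 25
```

```text
[456.3  60.4  92.2] [-0.5 -0.2 -0.2] w29.9 t26.3 []
row [-0.0021  0.0019  0.0672]
```

```bash
python3 -m handwheel "[[-0.002,0.0018,0.035,0,0,0,-0.3],[-0.002,0.0018,0.06,0,0,0,-0.3],[-0.002,0.0018,0.067,0,0,0,-0.3],[-0.002,0.0018,0.067,0,0,0,-0.3],[-0.002,0.0018,0.067,0,0,0,-1],[-0.002,0.0018,0.067,0,0,0,-1],[-0.002,0.0018,0.067,0,0,0,-1],[-0.002,0.0018,0.067,0,0,0,-1]]">/dev/null; python3 a.py;  python3 -m handwheel "[[0,0,-0.03,0,0,0,-1],[0,0,-0.08,0,0,0,-1],[0,0,-0.1,0,0,0,-1],[0.06,-0.01,-0.1,0,0,0,-1],[0.12,-0.02,-0.1,0,0,0,-1],[0.161,-0.028,-0.1,0,0,0,-1],[0.161,-0.028,-0.095,0,0,0,-1],[0.161,-0.028,-0.095,0,0,0,-1],[0.161,-0.028,-0.095,0,0,0,-1]]">/dev/null; python3 a.py 616.8 72.6 108
```

```text
[453.9  58.3  25.4] [-1.8  1.1  6.7] w12.6 t27.5 []
[614.8  71.5 119.8] [-0.1  0.4 -0.3] w12.5 t28.8 []
row [ 0.0019 -0.0012  0.0119]
```

```bash
python3 -m handwheel "[[0.0016,-0.0012,0.005,0,0,0,-1],[0.0016,-0.0012,0.01,0,0,0,-1],[0.0016,-0.0012,0.014,0,0,0,-1],[0.0016,-0.0012,0.017,0,0,0,-1],[0.0016,-0.0012,0.017,0,0,0,-1]]">/dev/null; python3 a.py 616.5 72.6 98;  python3 -m handwheel "[[0,0,0.002,0,0,0,-1],[0,0,0.004,0,0,0,-1],[0,0,0.005,0,0,0,-1],[0,0,0.005,0,0,0,-1]]" >/dev/null; python3 a.py 616.5 72.6 90
```

```text
[617.6  72.6 105.9] [-6.5 -0.1 15.3] w12.1 t29.5 []
row [-0.0011  0.0001  0.0078]
[618.2  72.6 105.7] [-14.1   0.3  34. ] w12.6 t30.2 []
row [-0.0017  0.0001  0.0157]
```

Stopped at 0 mm, so it is for a thinner tube. Going to 18.

```bash
python3 -m handwheel "[[0,0,-0.03,0,0,0,-1],[0,0,-0.055,0,0,0,-1],[-0.009,-0.06,-0.055,0,0,0,-1],[-0.018,-0.12,-0.055,0,0,0,-1],[-0.018,-0.123,-0.035,0,0,0,-1],[-0.018,-0.123,-0.022,0,0,0,-1],[-0.018,-0.123,-0.022,0,0,0,-1],[-0.018,-0.123,-0.022,0,0,0,-1]]">/dev/null; python3 a.py 609.5 196.4 102
```

```text
[610.8 196.1 120.3] [-0.  -0.  -0.4] w12.1 t31.3 []
row [-0.0013 -0.0001  0.0183]
```

```bash
python3 -m handwheel "[[-0.0013,0,0.006,0,0,0,-1],[-0.0013,0,0.012,0,0,0,-1],[-0.0013,0,0.016,0,0,0,-1],[-0.0013,0,0.018,0,0,0,-1],[-0.0013,0,0.018,0,0,0,-1]]">/dev/null; python3 a.py 609.5 196.4 98;  python3 -m handwheel "[[0,0,0.002,0,0,0,-1],[0,0,0.004,0,0,0,-1],[0,0,0.006,0,0,0,-1],[0,0,0.006,0,0,0,-1]]" >/dev/null; python3 a.py 609.5 196.4 90
```

```text
[609.  196.9 101.6] [ 0.1 -0.4 -0.1] w12.0 t32.1 []
row [0.0006 0.0005 0.0036]
[608.9 196.9  95.5] [-0.6 -0.1 -0.6] w12.1 t32.8 []
row [0.0007 0.0004 0.0055]
```

Going in on 18. The last cap, at (453,13.5), is then for 28.

```bash
python3 -m handwheel "[[0.0003,0.0002,0.002,0,0,0,-1],[0.0003,0.0002,0.005,0,0,0,-1],[0.0003,0.0002,0.008,0,0,0,-1],[0.0003,0.0002,0.009,0,0,0,-1],[0.0003,0.0002,0.009,0,0,0,-1]]">/dev/null; python3 a.py;  python3 -m handwheel "[[0,0,0,0,0,0,-0.3],[0,0,0,0,0,0,-0.3],[0,0,0,0,0,0,-0.3],[0,0,-0.03,0,0,0,-0.3],[0,0,-0.06,0,0,0,-0.3],[0,0,-0.09,0,0,0,-0.3],[0,0,-0.09,0,0,0,-0.3],[0,0,-0.09,0,0,0,-0.3]]">/dev/null; 
python3 -c "
from wr import *
homecheck()"; python3 a.py 451.4 13.5 90
```

```text
[609.4 196.7  89.8] [-5.4 -0.8 13. ] w12.3 t33.5 []
home? 384 [611.7 197.  104.6]
home? 1791 [616.1 196.4  87.2]
[608.4 196.2 174.9] [-0.2 -0.2  0.1] w29.8 t34.7 []
row [-0.1404  0.1956  0.0851]
```

```bash
python3 -m handwheel "[[-0.04,0.055,0,0,0,0,-0.3],[-0.07,0.1,0,0,0,0,-0.3],[-0.105,0.145,0.02,0,0,0,-0.3],[-0.1404,0.19,0.06,0,0,0,-0.3],[-0.1404,0.1956,0.085,0,0,0,-0.3],[-0.1404,0.1956,0.085,0,0,0,-0.3],[-0.1404,0.1956,0.085,0,0,0,-0.3],[-0.1404,0.1956,0.085,0,0,0,-0.3]]" >/dev/null; python3 -c "
from wr import *
im,W,o,ray,p=wlook(); h=hsv(im);z=W[...,2]
m=(h[...,0]>3)&(h[...,0]<16)&(h[...,1]>150)&(z>34)&(z<50)
print(W[m].mean(0),m.sum())"; python3 a.py 451.4 13.5 25
```

```text
[456.41048366  16.14929698  39.87996764] 439
[453.3  14.7  91.9] [ 0.2 -0.1  0.4] w30.1 t35.9 []
row [-0.002   0.0015  0.0669]
```

```bash
python3 -c "
from wr import *
im,W,o,ray,p=wlook(); h=hsv(im);z=W[...,2]; print(p)
m=(h[...,0]>3)&(h[...,0]<16)&(h[...,1]>150)&(z>34)&(z<50)
print(W[m].mean(0),m.sum()); print([b for b in blobs(m,W,o,ray,40.5)])
cv2.imwrite('pics/w5.png',im)
im,w=cloud('top');h=hsv(im);z=w[...,2]
b=(h[...,0]>100)&(h[...,0]<130)&(h[...,1]>120)&(z>36)&(z<50);b[:195]=0;b[260:]=0
for x0,x1 in((180,300),(355,475)):
  q=b.copy();q[:,:x0]=0;q[:,x1:]=0;print(rect(w[q]),q.sum())
"
```

```text
[452.87431027  14.42469994  91.66248315]
[456.00987723  15.73885264  39.81914883] 447
[(array([281., 239.]), (453.41552734375, 12.60410213470459), 16.672801971435547, (16.4, 14.4))]
(array([420.2,  31.3]), 151.6, 38.2, -80.8) 193
(array([ 428.7, -398.6]), 244.9, 63.6, -74.5) 640
```

View pics/w5.png

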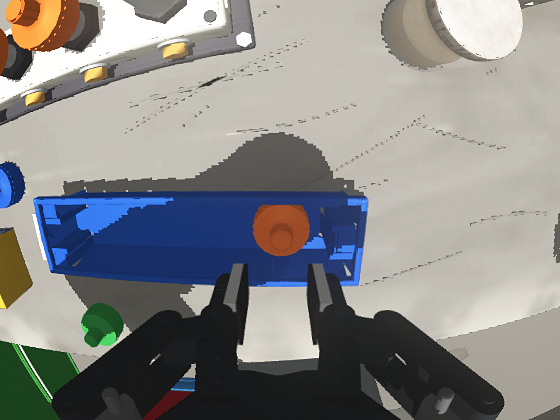

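The last cap is where expected, at px (281,239). The spool bin has been knocked to about (429,-399), so I'll remeasure it later. Fetching the cap.

```bash
python3 -m handwheel "[[-0.0018,0.0015,0.035,0,0,0,-0.3],[-0.0018,0.0015,0.06,0,0,0,-0.3],[-0.0018,0.0015,0.067,0,0,0,-0.3],[-0.0018,0.0015,0.067,0,0,0,-0.3],[-0.0018,0.0015,0.067,0,0,0,-1],[-0.0018,0.0015,0.067,0,0,0,-1],[-0.0018,0.0015,0.067,0,0,0,-1],[-0.0018,0.0015,0.067,0,0,0,-1]]">/dev/null; python3 a.py;  python3 -m handwheel "[[0,0,-0.03,0,0,0,-1],[0,0,-0.08,0,0,0,-1],[0,0,-0.1,0,0,0,-1],[0.055,-0.025,-0.1,0,0,0,-1],[0.11,-0.05,-0.1,0,0,0,-1],[0.1595,-0.073,-0.1,0,0,0,-1],[0.1595,-0.073,-0.095,0,0,0,-1],[0.1595,-0.073,-0.095,0,0,0,-1],[0.1595,-0.073,-0.095,0,0,0,-1]]">/dev/null; python3 a.py 616.6 72.6 102
```

```text
[451.4  13.1  25.1] [-0.8  0.5  6.5] w12.0 t37.2 []
[614.7  71.1 119.9] [-0.1 -0.3 -0.6] w12.4 t38.5 []
row [ 0.0017 -0.0016  0.0179]
```

```bash
python3 -m handwheel "[[0.0017,-0.0016,0.006,0,0,0,-1],[0.0017,-0.0016,0.012,0,0,0,-1],[0.0017,-0.0016,0.016,0,0,0,-1],[0.0017,-0.0016,0.018,0,0,0,-1],[0.0017,-0.0016,0.018,0,0,0,-1]]">/dev/null; python3 a.py 616.6 72.6 98;  python3 -m handwheel "[[0,0,0.002,0,0,0,-1],[0,0,0.004,0,0,0,-1],[0,0,0.006,0,0,0,-1],[0,0,0.006,0,0,0,-1]]" >/dev/null; python3 a.py 616.6 72.6 90
```

```text
[617.6  73.  101.4] [-0.3 -0.4 -0.4] w12.5 t39.2 []
row [-0.0009  0.0005  0.0034]
[617.4  72.9  95.3] [-0.1 -0.  -0.1] w12.2 t39.9 []
row [-0.0008  0.0004  0.0053]
```

```bash
python3 -m handwheel "[[-0.0004,0.0002,0.002,0,0,0,-1],[-0.0004,0.0002,0.005,0,0,0,-1],[-0.0004,0.0002,0.008,0,0,0,-1],[-0.0004,0.0002,0.009,0,0,0,-1],[-0.0004,0.0002,0.009,0,0,0,-1]]">/dev/null; python3 a.py;  python3 -m handwheel "[[0,0,0,0,0,0,-0.3],[0,0,0,0,0,0,-0.3],[0,0,0,0,0,0,-0.3],[0,0,-0.03,0,0,0,-0.3],[0,0,-0.06,0,0,0,-0.3],[0,0,-0.09,0,0,0,-0.3],[0,0,-0.09,0,0,0,-0.3],[0,0,-0.09,0,0,0,-0.3]]">/dev/null; 
python3 -c "
from wr import *
homecheck()"; python3 g.py 454.5 80.5 150 -95.3
```

```text
[617.2  72.8  89.6] [-5.8  0.3 14.4] w12.4 t40.6 []
home? 386 [619.4  73.1 104.6]
home? 1793 [623.7  72.4  87.3]
t41.8 [616.2  72.5 174.7] yaw-5.0 w29.4 g0 F [-0.2 -0.  -0.1]
row [-0.1617  0.0061  0.025 ] [1.000e-03 3.000e-03 1.576e+00]
```

```bash
python3 -m handwheel "[[-0.06,0.002,0,0,0,0,0],[-0.12,0.006,0,0,0,0.3,1],[-0.1617,0.006,0,0,0,1.576,1],[-0.1617,0.006,0,0,0,1.576,1],[-0.1617,0.006,0,0,0,1.576,1],[-0.1617,0.006,0,0,0,1.576,1],[-0.1617,0.006,0,0,0,1.576,1],[-0.1617,0.006,0,0,0,1.576,1],[-0.1617,0.006,0,0,0,1.576,1],[-0.1617,0.006,0,0,0,1.576,1]]">/dev/null; python3 -m handwheel "[[0,0,0,0,0,0,1],[0,0,0,0,0,0,1],[0,0,0,0,0,0,1]]" >/dev/null
python3 - <<'E'
from wr import *
im,W,o,ray,p=wlook(); h=hsv(im); z=W[...,2]; print(p)
m=(h[...,0]>100)&(h[...,0]<130)&(h[...,1]>110)&(z>30)&(z<60)&(abs(W[...,0]-455)<60)&(W[...,1]>-60)&(W[...,1]<230)
m=cv2.morphologyEx(m.astype(np.uint8),cv2.MORPH_OPEN,np.ones((3,3)))>0
print("depth",rect(W[m]),m.sum(),np.median(z[m]))
c=np.argwhere(m)[:,::-1]; q=np.array([onplane(o,ray,t,44) for t in c]); print("plane",rect(q))
mid=m&(abs(W[...,1]-80)<60)
for s in(-1,1):
    k=mid&(np.sign(W[...,0]-455)==s); print("long side x at mid",s,np.polyfit(W[k][:,1]-80,W[k][:,0],1).round(3))
cv2.imwrite("pics/w6.png",im)
E
python3 g.py 454.5 80.5 150 -95.3
```

```text
[455.29283397  80.65358745 176.05774066]
depth (array([456.8,  80.3]), 244.0, 64.1, 84.8) 5797 42.79707425970804
plane (array([456.8,  79.8]), 242.6, 63.7, 84.8)
long side x at mid -1 [9.10000e-02 4.28296e+02]
long side x at mid 1 [9.30000e-02 4.85361e+02]
t43.4 [455.3  80.7 176.1] yaw-95.2 w85.6 g0 F [ 0.2 -0.4 -0.3]
row [0.0003 0.0008 0.0261] [-0.     0.002  0.001]
```

View pics/w6.png

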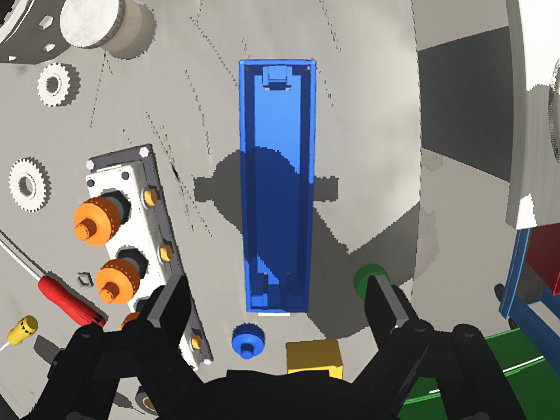

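The bin is empty, centred at about (456.8,80) with its axis at 84.8°. I grip it by the rim.

```bash
python3 -m handwheel "[[0,-0.0015,0.06,0,0,0,1],[0,-0.0015,0.11,0,0,0,1],[0,-0.0015,0.145,0,0,0,1],[0,-0.0015,0.159,0,0,0,1],[0,-0.0015,0.159,0,0,0,1]]">/dev/null; python3 g.py;  python3 -m handwheel "[[0,0,0,0,0,0,-1],[0,0,0,0,0,0,-1],[0,0,0,0,0,0,-1],[0,0,0,0,0,0,-1]]"; python3 -m handwheel "[[0,0,-0.02,0,0,0,-1],[0,0,-0.05,0,0,0,-1],[0,0,-0.1,0,0,0,-1],[0,0,-0.14,0,0,0,-1],[0,0,-0.18,0,0,0,-1],[0,0,-0.18,0,0,0,-1],[0,0,-0.18,0,0,0,-1]]"
cat > bin.py <<'E'
from wr import *
# spool bin from top camera: rim points
def spool():
    im,w=cloud('top');h=hsv(im);z=w[...,2]
    b=(h[...,0]>100)&(h[...,0]<130)&(h[...,1]>120)&(z>36)&(z<50);b[:180]=0;b[275:]=0;b[:,345:];b[:,:345]=0;b[:,485:]=0
    return rect(w[b]),b.sum()
def inhand():
    im,W,o,ray,p=wlook(); h=hsv(im); z=W[...,2]
    m=(h[...,0]>100)&(h[...,0]<130)&(h[...,1]>110)&(z>p[2]+8)&(z<p[2]+45)
    q=W[m]; print("in hand",p.round(1),rect(q),m.sum(),"z",np.percentile(q[:,2],[5,50,95]).round(1))
    return im
E
python3 - <<'E'
from bin import *
print(spool()); cv2.imwrite("pics/w7.png",inhand())
E
python3 g.py
```

```text
t44.0 [456.5  80.5  16.3] yaw-95.3 w85.5 g0 F [ 0.5 -0.1  1.3]
clock: 44.55
position: [457.7, 81.2, 18.6]
ee_rot: [-0.674, 0.739, 0.0, 0.002]
contact_force: [-0.3, 0.1, 6.8]
gripper_width: 62.4
grasp_force: 66.1
clock: 45.42
position: [455.9, 80.3, 196.6]
ee_rot: [-0.674, 0.739, 0.001, 0.001]
contact_force: [1.1, 0.8, -1.6]
gripper_width: 62.6
grasp_force: 66.5
((array([ 428.7, -398.7]), 244.3, 63.6, -74.6), np.int64(648))
in hand [455.8  80.1 196. ] (array([453.8,  47.7]), 182.2, 64.7, 84.8) 23025 z [206.1 218.5 222.1]
t45.5 [455.8  80.1 195.8] yaw-95.3 w62.5 g67 F [-0.1  0.8 -1.6]
```

View pics/w7.png

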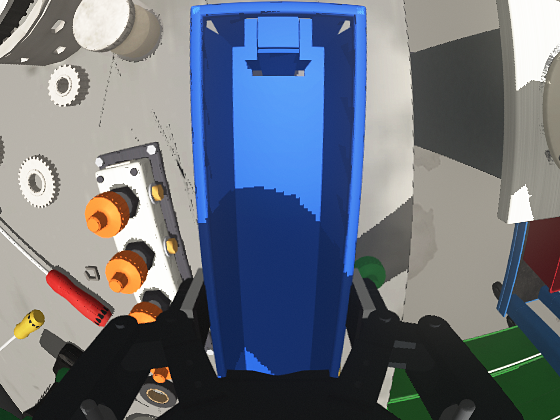

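The bin is held well (rim about 26 mm above the TCP). The top camera bias varies across the view and the fit has only 3 mm play. So I set the bin back down, measure the spool bin from directly above in the final orientation, then come back.

```bash
python3 -m handwheel "[[0,0,0.05,0,0,0,-1],[0,0,0.1,0,0,0,-1],[0,0,0.15,0,0,0,-1],[0,0,0.17,0,0,0,-1],[0,0,0.1785,0,0,0,-1],[0,0,0.1785,0,0,0,-1]]"; python3 -m handwheel "[[0,0,0,0,0,0,1],[0,0,0,0,0,0,1],[0,0,0,0,0,0,1],[0,0,-0.06,0,0,0,1],[0,0,-0.12,0,0,0,1],[0,0,-0.16,0,0,0,1],[0,0,-0.16,0,0,0,1]]">/dev/null; python3 g.py 430 -400 200 -150 430 -400 176 -254.6
```

```text
clock: 46.28
position: [456.9, 80.8, 18.9]
ee_rot: [-0.674, 0.739, 0.0, 0.001]
contact_force: [0.0, 1.2, -1.3]
gripper_width: 62.4
grasp_force: 66.5
t47.1 [458.8  81.5 182.4] yaw-95.2 w85.6 g0 F [-0.8 -1.2  0.6]
row [ 0.482  -0.0155 -0.0206] [-0.004  0.01   0.956]
row [ 0.4821 -0.0153  0.0034] [0.007 0.013 2.781]
```

```bash
python3 -m handwheel "[[0.482,-0.0155,-0.02,0,0,2.78,1],[0.482,-0.0155,-0.02,0,0,2.78,1],[0.482,-0.0155,-0.02,0,0,2.78,1],[0.482,-0.0155,-0.02,0,0,2.78,1],[0.482,-0.0155,-0.02,0,0,2.78,1],[0.482,-0.0155,-0.02,0,0,2.78,1],[0.482,-0.0155,-0.02,0,0,2.78,1],[0.482,-0.0155,-0.02,0,0,2.78,1],[0.482,-0.0155,-0.02,0,0,2.78,1],[0.482,-0.0155,-0.02,0,0,2.78,1]]"; python3 g.py 430 -400 176 -254.6; python3 -c "from h import *; print(np.round(read_state()['joints'],2))"
```

```text
clock: 48.4
position: [427.0, -401.2, 195.7]
ee_rot: [0.201, 0.98, 0.002, -0.001]
contact_force: [0.4, -0.0, -0.2]
gripper_width: 85.3
grasp_force: 0.0
t48.4 [ 427.  -401.2  195.7] yaw156.8 w85.3 g0 F [ 0.4 -0.  -0.2]
row [-0.0024  0.0023  0.0197] [ 0.001 -0.005  0.898]
[-0.48  0.35 -0.14 -0.   -1.09 -1.49]
```

```bash
python3 -m handwheel "[[-0.002,0.002,0.0197,0,0,0.898,1],[-0.002,0.002,0.0197,0,0,0.898,1],[-0.002,0.002,0.0197,0,0,0.898,1],[-0.002,0.002,0.0197,0,0,0.898,1],[-0.002,0.002,0.0197,0,0,0.898,1],[-0.002,0.002,0.0197,0,0,0.898,1],[-0.002,0.002,0.0197,0,0,0.898,1],[-0.002,0.002,0.0197,0,0,0.898,1]]" >/dev/null
python3 - <<'E'
from wr import *
im,W,o,ray,p=wlook(); h=hsv(im); z=W[...,2]; print(p)
c0=np.hypot(W[...,0]-430,W[...,1]+400)<145
m=(h[...,0]>100)&(h[...,0]<130)&(h[...,1]>110)&(z>34)&(z<60)&c0
m=cv2.morphologyEx(m.astype(np.uint8),cv2.MORPH_OPEN,np.ones((3,3)))>0
n,l,st,ce=cv2.connectedComponentsWithStats(m.astype(np.uint8)); print(st[:,4])
print("depth",rect(W[m]),m.sum(),np.median(z[m]))
c=np.argwhere(m)[:,::-1]; q=np.array([onplane(o,ray,t,44) for t in c]); print("plane",rect(q))
cv2.imwrite("pics/w8.png",im)
E
python3 g.py
```

```text
[ 430.58501106 -399.64912913  177.82222751]
[229968   5232]
depth (array([ 432.1, -398.5]), 243.5, 64.1, -74.6) 5232 43.10205962216875
plane (array([ 431.9, -398.1]), 242.4, 63.7, -74.6)
t49.5 [ 430.6 -399.7  178. ] yaw105.9 w85.5 g0 F [-0.2  1.   0.9]
```

View pics/w8.png

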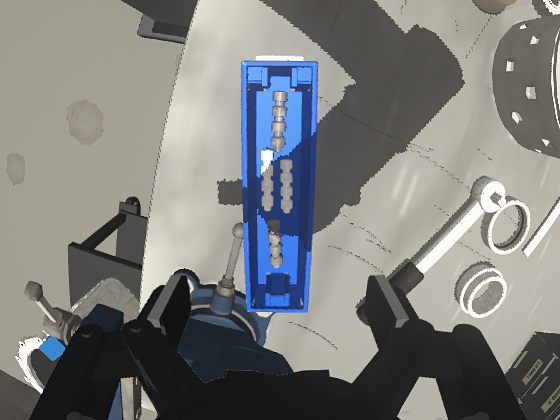

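```bash
python3 - <<'E'
from wr import *
from bin import spool
im,W,o,ray,p=wlook(); 
a=np.radians(105.4); 
def chk(W,ex):
    P=W.reshape(-1,3); P=P[np.isfinite(P[:,0])]; d=P[:,:2]-[432,-398.3]; al=d@[np.cos(a),np.sin(a)]; ac=d@[-np.sin(a),np.cos(a)]
    for lo,hi in((8,45),(50,90),(90,130)):
        k=(P[:,2]>lo)&(P[:,2]<hi)&(abs(al)<150)&(abs(ac)<90)&((abs(ac)>34)|(abs(al)>128))
        k&=ex(P)
        print((lo,hi),k.sum(), [ (v.round(0)) for v in np.c_[al,ac,P[:,2]][k][::max(1,k.sum()//6)]][:7])
m=np.isfinite(W[...,0]).copy(); m[260:]=0; W2=W.copy(); W2[~m]=np.nan
print("wrist"); chk(W2,lambda P:P[:,2]<140)
im,w=cloud("top"); print("top"); chk(w,lambda P:P[:,2]<110)
E
python3 g.py 456.9 80.8 185 -95.3
```

```text
wrist
(8, 45) 338 [array([-29.,  38.,  24.]), array([-32.,  36.,  32.]), array([-37.,  34.,  33.]), array([-45.,  36.,  30.]), array([-53.,  44.,  30.]), array([-59.,  40.,  30.]), array([-67.,  43.,  30.])]
(50, 90) 0 []
(90, 130) 0 []
top
(8, 45) 307 [array([-41., -84.,  10.]), array([-143.,   44.,   23.]), array([-138.,   56.,   44.]), array([-34.,  38.,  33.]), array([-35.,  45.,  25.]), array([-119.,   80.,   20.]), array([13., 76.,  9.])]
(50, 90) 132 [array([-150.,   37.,   51.]), array([-141.,   49.,   84.]), array([-141.,   58.,   73.]), array([-140.,   67.,   85.]), array([-137.,   74.,   63.]), array([-135.,   83.,   84.])]
(90, 130) 20 [array([-143.,   41.,   94.]), array([-140.,   48.,   95.]), array([-140.,   55.,   94.]), array([-135.,   79.,   99.]), array([-137.,   82.,   98.]), array([-136.,   84.,   97.]), array([-133.,   88.,   96.])]
t49.5 [ 430.7 -399.8  178.2] yaw105.9 w85.4 g0 F [-0.1  0.8  1. ]
row [ 0.4551  0.1567 -0.0059] [ 2.000e-03  2.000e-03 -2.772e+00]
```

The vise and its handle are clear of the stacking place. Back for the bin.

```bash
python3 -m handwheel "[[0.455,0.157,-0.006,0,0,-2.77,1],[0.455,0.157,-0.006,0,0,-2.77,1],[0.455,0.157,-0.006,0,0,-2.77,1],[0.455,0.157,-0.006,0,0,-2.77,1],[0.455,0.157,-0.006,0,0,-2.77,1],[0.455,0.157,-0.006,0,0,-2.77,1],[0.455,0.157,-0.006,0,0,-2.77,1],[0.455,0.157,-0.006,0,0,-2.77,1],[0.455,0.157,-0.006,0,0,-2.77,1],[0.455,0.157,-0.006,0,0,-2.77,1]]">/dev/null; python3 g.py 456.9 80.8 185 -95.3
```

```text
t50.8 [457.4  81.7 185.2] yaw-146.2 w84.9 g0 F [ 0.5 -0.8  0.2]
row [ 0.0009 -0.0005  0.0002] [ 0.     0.002 -0.889]
```

```bash
python3 -m handwheel "[[0.001,0,0,0,0,-0.889,1],[0.001,0,0,0,0,-0.889,1],[0.001,0,0,0,0,-0.889,1],[0.001,0,0,0,0,-0.889,1],[0.001,0,0,0,0,-0.889,1],[0.001,0,0,0,0,-0.889,1],[0.001,0,0,0,0,-0.889,1],[0.001,0,0,0,0,-0.889,1]]">/dev/null
python3 - <<'E'
from wr import *
im,W,o,ray,p=wlook(); h=hsv(im); z=W[...,2]; print(p)
m=(h[...,0]>100)&(h[...,0]<130)&(h[...,1]>110)&(z>30)&(z<60)&(abs(W[...,0]-455)<60)&(W[...,1]>-60)&(W[...,1]<230)
m=cv2.morphologyEx(m.astype(np.uint8),cv2.MORPH_OPEN,np.ones((3,3)))>0
print("depth",rect(W[m]),m.sum(),np.median(z[m]))
E
python3 g.py 456.9 80.8 18 -95.3
```

```text
[456.62549239  80.28134688 185.15940762]
depth (array([458. ,  79.8]), 243.9, 64.0, 84.7) 5491 42.773366070293264
t51.9 [456.6  80.3 185.1] yaw-95.8 w85.1 g0 F [ 0.1  0.4 -0.1]
row [-2.000e-04 -1.000e-04  1.671e-01] [-0.001  0.002 -0.009]
```

```bash
python3 -m handwheel "[[0,-0.0005,0.06,0,0,-0.009,1],[0,-0.0005,0.11,0,0,-0.009,1],[0,-0.0005,0.15,0,0,-0.009,1],[0,-0.0005,0.1665,0,0,-0.009,1],[0,-0.0005,0.1665,0,0,-0.009,1],[0,-0.0005,0.1665,0,0,-0.009,-1],[0,-0.0005,0.1665,0,0,-0.009,-1],[0,-0.0005,0.1665,0,0,-0.009,-1],[0,-0.0005,0.1665,0,0,-0.009,-1]]"; python3 a.py; python3 -m handwheel "[[0,0,-0.02,0,0,0,-1],[0,0,-0.05,0,0,0,-1],[0,0,-0.1,0,0,0,-1],[0,0,-0.15,0,0,0,-1],[0,0,-0.18,0,0,0,-1],[0,0,-0.18,0,0,0,-1]]"; python3 -c "
from bin import *
inhand(); print(spool())"; python3 g.py 440 -250 197 -254.6
```

```text
clock: 52.98
position: [458.1, 81.0, 20.0]
ee_rot: [-0.674, 0.739, -0.0, 0.002]
contact_force: [-1.8, -0.3, 6.2]
gripper_width: 62.5
grasp_force: 66.3
[458.1  81.   20. ] [-1.3 -0.2  6.7] w62.2 t53.1 []
clock: 53.88
position: [458.2, 80.8, 201.2]
ee_rot: [-0.674, 0.739, -0.0, 0.004]
contact_force: [0.6, 0.2, -2.5]
gripper_width: 62.8
grasp_force: 66.5
in hand [458.2  80.8 201.2] (array([456.3,  48.8]), 182.6, 64.5, 84.8) 21617 z [211.1 222.7 225.6]
((array([ 428.5, -398. ]), 245.0, 63.6, -74.5), np.int64(654))
t54.0 [456.2  80.  197.9] yaw-95.3 w62.4 g66 F [-1.1  0.3 -2.5]
row [ 3.301e-01 -1.440e-02  2.000e-04] [ 0.003 -0.     2.78 ]
```

```bash
python3 -m handwheel "[[0.33,-0.0144,0,0,0,2.78,-1],[0.33,-0.0144,0,0,0,2.78,-1],[0.33,-0.0144,0,0,0,2.78,-1],[0.33,-0.0144,0,0,0,2.78,-1],[0.33,-0.0144,0,0,0,2.78,-1],[0.33,-0.0144,0,0,0,2.78,-1],[0.33,-0.0144,0,0,0,2.78,-1],[0.33,-0.0144,0,0,0,2.78,-1],[0.33,-0.0144,0,0,0,2.78,-1],[0.33,-0.0144,0,0,0,2.78,-1]]">/dev/null; python3 g.py 440 -250 197 -254.6
```

```text
t55.2 [ 439.9 -249.4  195.6] yaw156.9 w62.5 g66 F [ 0.1 -0.1 -0.9]
row [-0.0003 -0.0005 -0.0014] [-0.    -0.005  0.899]
```

```bash
python3 -m handwheel "[[0,0,0,0,0,0.899,-1],[0,0,0,0,0,0.899,-1],[0,0,0,0,0,0.899,-1],[0,0,0,0,0,0.899,-1],[0,0,0,0,0,0.899,-1],[0,0,0,0,0,0.899,-1],[0,0,0,0,0,0.899,-1]]">/dev/null; python3 g.py 432.3 -399.5 195 -254.6
```

```text
t56.1 [ 440.6 -249.6  196.9] yaw105.9 w62.5 g66 F [-0.4  0.2 -1.7]
row [-0.1419 -0.0491  0.0015] [-0.001 -0.003  0.009]
```

```bash
python3 -m handwheel "[[-0.05,-0.017,0,0,0,0.009,-1],[-0.1,-0.035,0,0,0,0.009,-1],[-0.142,-0.049,0,0,0,0.009,-1],[-0.142,-0.049,0.03,0,0,0.009,-1],[-0.142,-0.049,0.07,0,0,0.009,-1],[-0.142,-0.049,0.1,0,0,0.009,-1],[-0.142,-0.049,0.1,0,0,0.009,-1],[-0.142,-0.049,0.1,0,0,0.009,-1]]">/dev/null; python3 -c "
from bin import *
inhand()"; python3 g.py 432.3 -399.5 63 -254.6
```

```text
in hand [ 433.5 -400.1   98.8] (array([ 401.3, -431.5]), 321.0, 150.9, 70.3) 21888 z [108.8 120.6 123.5]
t57.1 [ 433.7 -400.2   99.3] yaw105.3 w62.5 g66 F [ 0.6  0.3 -0.9]
row [ 0.0011 -0.0013  0.0363] [ 0.003  0.001 -0.001]
```

```bash
python3 -m handwheel "[[0.0011,-0.0013,0.01,0,0,0,-1],[0.0011,-0.0013,0.02,0,0,0,-1],[0.0011,-0.0013,0.03,0,0,0,-1],[0.0011,-0.0013,0.033,0,0,0,-1],[0.0011,-0.0013,0.033,0,0,0,-1]]">/dev/null;  python3 - <<'E'
from wr import *
s=read_state(); A=R.from_quat(s["ee_rot"]).as_matrix()
im,W,o,ray,p=wlook(); h=hsv(im); L=(W-p)@A
m=(h[...,0]>100)&(h[...,0]<130)&(h[...,1]>110)&(L[...,2]<-18)&(L[...,2]>-32)&(abs(L[...,1])<40)&(L[...,0]>20)
q=L[m]; print(rect(q), "far", np.percentile(q[:,0],99.8),"axis off",np.polyfit(q[:,0],q[:,1],1))
E
python3 a.py; python3 g.py 432.3 -399.5 60 -254.6
```

```text
(array([72. ,  1.5]), 104.0, 64.2, 0.0) far 123.70733857870718 axis off [4.25150017e-04 1.46902447e+00]
[ 431.4 -398.9   64.8] [ 0.2 -0.7 -1.6] w62.5 t57.9 []
t58.0 [ 431.4 -398.9   65. ] yaw105.3 w62.6 g66 F [ 0.3  0.  -1.7]
row [-0.0008  0.0007  0.005 ] [ 0.002 -0.001 -0.002]
```

```bash
python3 -m handwheel "[[-0.0008,0.0006,0.002,0,0,0,-1],[-0.0008,0.0006,0.004,0,0,0,-1],[-0.0008,0.0006,0.005,0,0,0,-1],[-0.0008,0.0006,0.005,0,0,0,-1]]">/dev/null; python3 a.py; python3 -m handwheel "[[0,0,0.001,0,0,0,-1],[0,0,0.002,0,0,0,-1],[0,0,0.002,0,0,0,-1]]">/dev/null; python3 a.py
```

```text
[ 431.7 -399.4   59.9] [-2.   0.2  2.4] w62.3 t58.6 []
[ 431.7 -399.4   59.7] [-5.   2.9 11.9] w62.4 t59.1 []
```

Contact at the expected height for the lugs. Ease off, release and check.

```bash
python3 -m handwheel "[[0,0,-0.0022,0,0,0,-1],[0,0,-0.0022,0,0,0,-1],[0,0,-0.0022,0,0,0,1],[0,0,-0.0022,0,0,0,1],[0,0,-0.0022,0,0,0,1],[0,0,-0.0022,0,0,0,1],[0,0,-0.06,0,0,0,1],[0,0,-0.12,0,0,0,1],[0,0,-0.16,0,0,0,1],[0,0,-0.16,0,0,0,1]]">/dev/null
python3 - <<'E'
from wr import *
im,W,o,ray,p=wlook("w9"); h=hsv(im); z=W[...,2]; print(p)
b=(h[...,0]>100)&(h[...,0]<130)&(h[...,1]>110)&(np.hypot(W[...,0]-432,W[...,1]+398)<145)
m=b&(z>74)&(z<95)
m=cv2.morphologyEx(m.astype(np.uint8),cv2.MORPH_OPEN,np.ones((3,3)))>0
a=np.radians(105.4); n,l,st,ce=cv2.connectedComponentsWithStats(m.astype(np.uint8)); m=l==1+st[1:,4].argmax()
q=W[m]; print(rect(q),m.sum()); d=q[:,:2]-[432,-398.3]; al=d@[np.cos(a),np.sin(a)]; ac=d@[-np.sin(a),np.cos(a)]
for s in(al>110,al<-110,ac>27,ac<-27): print("rim z",np.median(q[s][:,2]).round(1),s.sum())
cv2.imwrite("pics/w9.png",im)
E
python3 g.py 430 -250 230 -254.6
```

```text
[ 433.59768153 -400.79611021  222.15776613]
(array([ 432.1, -396.9]), 243.0, 64.1, -75.1) 4992
rim z 82.9 846
rim z 81.0 534
rim z 83.8 1082
rim z 83.3 1572
t60.5 [ 432.4 -399.8  219.4] yaw105.3 w85.2 g0 F [-1.1  0.2 -0.8]
row [ 0.1452  0.0372 -0.0106] [ 0.004  0.001 -0.002]
```

View pics/w9.png

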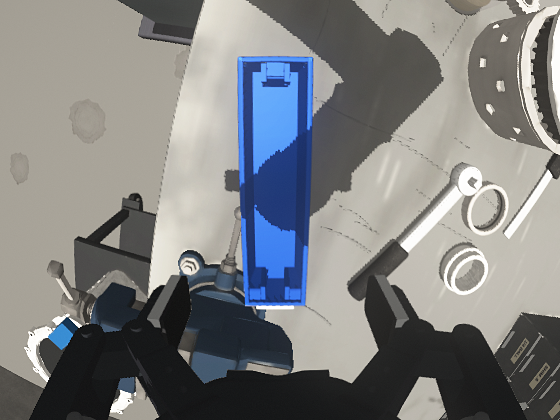

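The bin stands level (rim about 83 mm), squarely on the spool bin and turned round, with its card at the near end (270,307). I retreat and do a final check.

```bash
python3 -m handwheel "[[0,0,-0.02,0,0,0,1],[0.05,0.012,-0.02,0,0,0,1],[0.1,0.025,-0.02,0,0,0,1],[0.15,0.037,-0.02,0,0,0,1],[0.2,0.05,-0.02,0,0,0,1],[0.25,0.06,-0.02,0,0,0,1],[0.25,0.06,-0.02,0,0,0,1],[0.25,0.06,-0.02,0,0,0,1]]"
python3 - <<'E'
from h import *
im,w=cloud("top"); cv2.imwrite("pics/top2.png",im); h=hsv(im); z=w[...,2]
b=(h[...,0]>100)&(h[...,0]<130)&(h[...,1]>120); b[:180]=0;b[275:]=0;b[:,:345]=0;b[:,482:]=0
m=b&(z>76)&(z<95); print("stack",rect(w[m]),m.sum(),np.median(z[m]))
P=w[m]; a=np.radians(105.4); al=(P[:,:2]-np.median(P[:,:2],0))@[np.cos(a),np.sin(a)]
print("end heights",np.median(P[al>90][:,2]),np.median(P[al<-90][:,2]))
j=np.zeros(z.shape,bool); j[145:195,290:330]=1; p=w[j&(z>78)&(z<95)]; print("jar",rect(p))
y=(h[...,0]>18)&(h[...,0]<32)&(h[...,1]>120)&(z>40)&(z<55); y[:150]=0; y[:,260:]=0; print("carton",rect(w[y]))
s,_=get_image("side"); cv2.imwrite("pics/side2.png",np.vstack([cv2.resize(s[90:380,120:420],(600,580))]))
E
```

```text
clock: 61.45
position: [423.5, -142.7, 237.3]
ee_rot: [0.607, 0.795, 0.0, -0.001]
contact_force: [-0.1, 0.1, 0.2]
gripper_width: 85.1
grasp_force: 0.0
stack (array([ 429.1, -396.9]), 244.1, 63.7, -74.9) 698 83.42792623412942
end heights 83.10968498224786 81.91878919495336
jar (array([ 599.4, -111.7]), 83.3, 56.5, -38.0)
carton (array([426.5, 333. ]), 102.9, 64.7, -89.5)
```

View pics/side2.png

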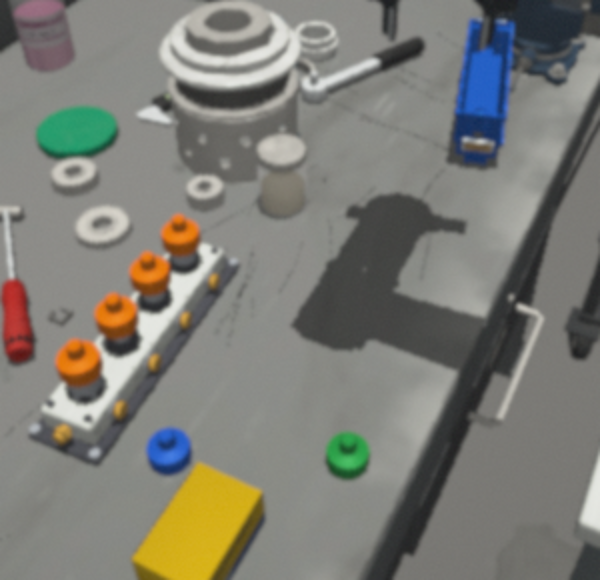

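The side view shows four caps home, the bins stacked, and the jar and carton standing. Handing in.

```bash
python3 -c "
from h import *
print(job_done())"
```

```text
the job is handed in; nothing more can be done
None
```

I've handed the job in: the carton is set aside, all four caps are fully down on their own tubes, the emptied bin is turned half round and stands level on the spool bin's lugs, and the jar was left where it was; it took about 61 s of the 200 s.

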